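# Wedge a rocking bench instrument

## Robot

A 6-joint arm with a two-finger parallel gripper is mounted at the origin on the work surface. World frame = base frame: x ahead of the robot, y to its left, z up, the work surface at z = 0. Lengths are in m, angles in rad, forces in N, time in s.
With the tool pointing down it reaches from about 0.35 to 0.775 m from the base axis. Payload 5.5 kg.
Tool frame: the origin (TCP) lies at the very end of the fingers, on their centre line; the grasp point (between the pads) lies 19 mm behind it; y points along the fingers, z is the direction in which the jaws open and shut, and the axes are right-handed (so a half turn about y gives the same grasp; the last joint's range is limited). The gripper opens to 85 mm and grips with 20 to 120 N. Pads are 22 mm wide; open, the fingers measure 114 mm over their backs; the gripper's body (76 mm by 85 mm) begins 54 mm behind the grasp point. The pads swing forward as they close: fully open they stand 13 mm farther back than shut.
Start: joints at [1.12, 0.313, 0.046, 1.304, 0, 1.431], TCP at [0.176, 0.547, 0.231] pointing down, gripper open.
Joint ranges: [-2.76, 2.76], [-0.86, 1.69], [-1.03, 1.26], [-2.2, 2.34], [-1.47, 1.5], [-3.14, 3.14]. Speed limits (rad/s): [2.57, 2.57, 3.14, 3.14, 3.14, 3.14].

## Interface

Orientations are given as a unit quaternion [w, x, y, z].
In Python, from workcell import env gives the robot as it stands.
- The arm moves only by the shell command python3 -m inch 'ROWS' [OPENING] [FORCE]. ROWS is JSON, a list that holds one entry, the list of rows, each a list of 4 numbers: the shift along the tool's x, y, z in mm, then the turn about the tool's y in degrees. In form: [[[tx, ty, tz, spin], ...]]. A call has 1 to 10 rows; each row is the pose to reach, as a shift and turn from the pose commanded when the call began, along the tool's axes at that moment; what a row does not reach only later rows make up. A row lasts 1/10 s, in which the tool goes at most 50 mm and 8.59 degrees, less where a joint would pass 70% of its speed; a pose out of reach is approached as far as the arm can. A call with a gripper value outside its range is refused whole. OPENING is the finger opening in mm, from 0 to 85.4, set as the call begins (- or left out, the last holds). The fingers move at their own pace and stop on an object; FORCE is the grip in N (left out, the last holds). Time passes only in rows, so rows that repeat a pose let the fingers close. It gives the time, the measured TCP pose, the force and the opening at its end, in the units of the state.
- env.get_state(): the state, without advancing time (a new reading comes with each control period).
- env.read_camera(name): name is "scene" or "top" or "wrist"; returns the picture (480x640x3 uint8, blue, green, red); there is no depth.
- env.camera_model(name): a dict with "fx", "fy", "cx", "cy" (pixels), "R" (3x3) and "t" (3): a world point X has camera coordinates R X + t; the wrist camera has in their place "mount" (4x4, takes a point from camera to tool coordinates, whose origin is the TCP and whose axes are the tool frame's). Camera axes: x right, y down, z forward; pixel columns grow to the right and rows downward; lengths in m; the calibration is good to about 2 mm. A picture is of the moment at which its call begins: read the wrist's pose just before it. camera_model takes no time and is no camera call.
- env.hand_in(): hands the job in, once; it reports no verdict.
The state is a dict: "clock": time; "joint_pos": joint angles; "qvel": joint speeds; "tau": joint torques, N m; "tcp_pos": TCP position; "orientation": TCP orientation; "wrist_force": force on the tool from outside, world axes, zero at the start; "ft_torque": the same for the moment, N m; "finger_gap": finger opening in m.
Only numpy, scipy, OpenCV 4.12 (cv2) and the standard library are available. Lean on these libraries where they do the work, as an engineer would, in place of code of your own. Each camera call takes 0.05 s, during which the arm holds its last target.

## Task

The small white bench instrument rocks, because the screw foot under its front left corner is wound up. Press down on that corner with the fingertips until it rocks down onto that foot, and let go; then push the grey wedge under that foot until the instrument stands firm and level; then press the corner again, firmly (about 10 N), to prove that it no longer rocks, and leave with the wedge tight in place. Grip and lift nothing, and leave the other things on the bench alone.

Things in the scene. Friction and masses are not known exactly. Their poses are not given: they have to be found in the camera images.
- instrument: Loose white bench instrument, 1.7 to 2.8 kg, 200 (x) by 180 (y) mm. Origin: on the bench under its middle; x points from front to rear (away from the robot), y to its left, z up. Feet of 28 mm diameter at x = +-78, y = +-70 mm; underside 24 mm above the bench. The front 70 mm (x = -100 to -30) is a flat hand rest, its top at 66 mm; behind it the housing rises to 111 mm. Slides if shoved hard.
- press_point (a point): Point on top of the hand rest straight above the screw foot's axis: x = -78, y = +70, z = 66 mm in the instrument's frame. Pressed here with some 2 to 4 N the instrument tips until the screw foot is on the bench (2 to 3.5 degrees; this point sinks roughly the foot's clearance); let go, it falls back level.
- foot_axis (a point): Point fixed to the instrument at x = -78, y = +70, z = 0 mm, below the screw foot on its axis, at the level of the other feet's undersides. The stiff screw foot (28 mm diameter) is wound up: it hangs 5 to 8.5 mm above the bench, by an amount that differs from start to start and is not otherwise told.
- wedge: Loose plain grey plastic wedge, 90 g, 100 mm long (x), 60 mm wide (y), flat underside, 3 mm thick at its tip (+x end) rising evenly to 16 mm at its upright heel face (-x end). Origin: middle of its underside. It starts in front of the screw foot, tip towards it, up to 10 mm to one side and 0.15 rad askew to the instrument's x axis, its tip 23 to 50 mm short of the foot's near rim.
- wedge_tip (a point): Middle of the lower edge of the wedge's thin end (x = +50 mm in the wedge's frame). Pushed in, the wedge meets the foot's near rim (14 mm in front of its axis) where its thickness equals the foot's clearance, and stays by friction; pushed on, it jacks the corner up 1.3 mm per 10 mm, needing some 5 to 20 N. A bare sliding wedge takes about 1 N.
- bottle: Bystander: amber bottle, 64 mm diameter, 150 mm tall, right of the instrument; origin under its middle.
- tube_rack: Bystander: blue rack of small tubes, 70 by 80 mm, 42 mm tall, in front of the instrument's right half; origin under its middle.
- tip_box: Bystander: closed grey box with clear lid, 122 by 82 mm, 55 mm tall, left of the instrument; origin under its middle.
- jar: Bystander: small white jar, 50 mm diameter, 60 mm tall, left of the wedge; origin under its middle.
- beaker: Bystander: clear beaker, 68 mm diameter, 85 mm tall, left of the instrument's front, beyond the jar; origin under its middle.
- cold_block: Bystander: aluminium block, 70 by 50 by 30 mm, front right of the instrument; origin under its middle.
- spatula: Bystander: spatula 160 mm long lying on the bench, right of the bottle; origin on the bench under it.
Not all that is in view belongs to the job. There is more than one size of the wedge; the one meant has the size given above.

How it is judged:
By the outcome, as a careful person would: the job done as asked, in the order asked, and still so for the second after the job is handed in, with the robot touching nothing.
It also fails if it takes over 51 s, if anything falls off the work surface, if the arm or the gripper's body presses on something with over 40 N, if the wrist force passes 120 N, or if a joint passes its speed limit or range.

## Working session

There is one attempt and no reset: what is moved stays moved. The work goes in short steps, Python scripts to look and compute and a shell command to move; the robot and the scene stay as the last step left them, time stands still between calls to the robot, and variables do not carry over. Pictures are saved under pics/ and viewed, and the job is handed in when it is done.

```bash
ls; mkdir -p pics; python3 - <<'E'
from workcell import env
import cv2,json
s=env.get_state(); print(s)
for n in("scene","top"):
    cv2.imwrite(f"pics/{n}0.png",env.read_camera(n)); print(n,env.camera_model(n))
print(env.camera_model("wrist"))
E
```

```text
pics
{'clock': 0.0, 'joint_pos': array([1.12038952e+00, 3.14001537e-01, 4.50013926e-02, 1.30359894e+00,
       2.04492368e-05, 1.43118739e+00]), 'qvel': array([ 0.00060703, -0.00067063, -0.000863  , -0.0011219 ,  0.00021563,
       -0.00085764]), 'tau': array([ 2.39140652e-03, -4.80620706e+01,  2.98535442e+01,  1.91245554e-02,
       -1.77289462e-04,  5.67350156e-06]), 'tcp_pos': array([0.17563449, 0.54699567, 0.23041739]), 'orientation': array([-0.69797803,  0.6991935 , -0.10963411,  0.10924964]), 'wrist_force': array([-0.38862559,  0.07449646, -0.7185486 ]), 'ft_torque': array([ 0.0058336 ,  0.01706789, -0.0163657 ]), 'finger_gap': 0.0854544006267273}
scene {'fx': 568.3728670944154, 'fy': 568.3728670944154, 'cx': 310.63421691208737, 'cy': 230.44241097496993, 'R': array([[ 0.11175674,  0.9937187 ,  0.00579459],
       [ 0.8573239 , -0.09346546, -0.50622124],
       [-0.50249992,  0.06154148, -0.86238418]]), 't': array([-0.07095358, -0.4381092 ,  1.5596368 ])}
top {'fx': 616.0520402982112, 'fy': 616.0520402982112, 'cx': 330.80592691352786, 'cy': 238.74239208255887, 'R': array([[ 0.01212486, -0.99988583,  0.00901711],
       [-0.99096406, -0.01322036, -0.13347456],
       [ 0.13357853, -0.00731728, -0.99101122]]), 't': array([-0.01245262,  0.53156097,  1.26985404])}
{'fx': 351.43838473479366, 'fy': 351.43838473479366, 'cx': 316.3229599491097, 'cy': 237.02154410845765, 'mount': array([[-4.21763448e-04,  9.55582478e-01,  2.94723514e-01,
        -7.50692546e-02],
       [-3.64470119e-04, -2.94723668e-01,  9.55582454e-01,
        -1.43713398e-01],
       [ 9.99999845e-01,  2.95611837e-04,  4.72584929e-04,
         5.39856524e-04],
       [ 0.00000000e+00,  0.00000000e+00,  0.00000000e+00,
         1.00000000e+00]])}
```

View pics/top0.png

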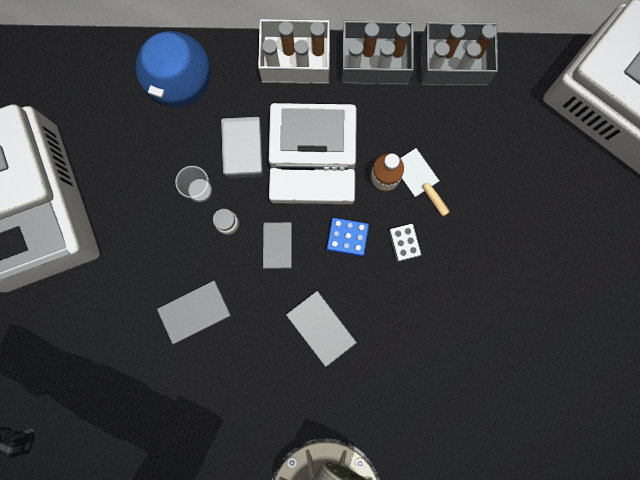

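View pics/scene0.png

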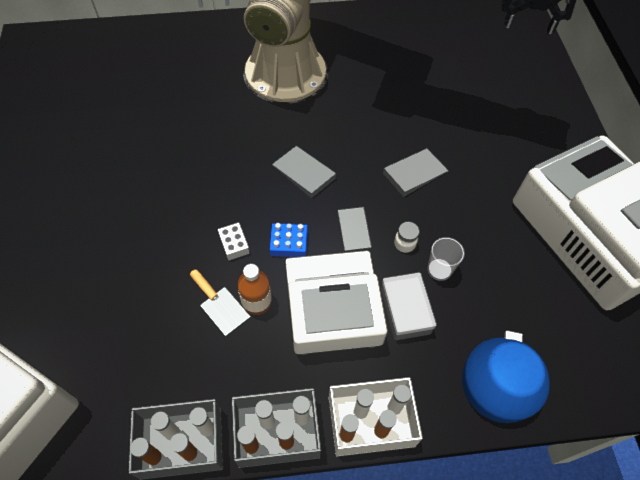

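```bash
cat > h.py <<'E'
import numpy as np,cv2
from workcell import env
def ray(n,px,z):
    m=env.camera_model(n);R=m["R"];t=m["t"]
    d=R.T@np.array([(px[0]-m["cx"])/m["fx"],(px[1]-m["cy"])/m["fy"],1]);c=-R.T@t
    return c+d*(z-c[2])/d[2]
E
python3 - <<'E'
from h import *
im=cv2.imread("pics/top0.png");cv2.imwrite("pics/crop0.png",cv2.resize(im[90:290,210:430],(792,720),interpolation=cv2.INTER_CUBIC)[:600] if 0 else cv2.resize(im[130:280,240:440],(800,600),interpolation=cv2.INTER_CUBIC))
sc=cv2.imread("pics/scene0.png");cv2.imwrite("pics/crop1.png",cv2.resize(sc[190:340,270:470],(800,600),interpolation=cv2.INTER_CUBIC))
g=cv2.cvtColor(im,cv2.COLOR_BGR2GRAY)
for nm,lo,hi,roi in(("wedge",70,185,(255,215,300,275)),("inst",215,256,(262,160,362,210))):
    x0,y0,x1,y1=roi
    m=cv2.inRange(g[y0:y1,x0:x1],lo,hi)
    for c in cv2.findContours(m,0,1)[0]:
        if cv2.contourArea(c)<300: continue
        r=cv2.minAreaRect(c);b=cv2.boxPoints(r)+[x0,y0];print(nm,cv2.contourArea(c),b.tolist())
        for p in b:
            print(ray("top",p,0.066 if nm=="inst" else .008)[:2].round(4))
print(g[210:275:3,277],g[245,255:300])
E
```

```text
wedge 1277.0 [[263.0, 222.0], [291.0, 222.0], [291.0, 268.0], [263.0, 268.0]]
[0.5701 0.1417]
[0.5709 0.081 ]
[0.4708 0.0789]
[0.47  0.139]
inst 2407.5 [[269.6167526245117, 199.12653732299805], [270.0271759033203, 167.9345679283142], [353.3943176269531, 169.0315055847168], [352.98389434814453, 200.2234764099121]]
[0.6093 0.1232]
[0.6759 0.124 ]
[ 0.6761 -0.0512]
[ 0.6094 -0.0508]
[ 39  39  40  45  86 165 165 168 166 161 164 163 167 166 166 162 169 166
 165 151  40  36] [ 43  40  38  37  44  42  39  39 114 158 164 164 162 164 164 163 164 164
 165 165 165 160 166 161 163 160 164 164 163 166 164 165 162 164 166 170
  99  36  40  44  43  41  39  39  41]
```

```bash
ls .; python3 -m inch --help 2>&1 | head -5
```

```text
h.py
pics
invalid input: not JSON, or not a number
```

View pics/crop0.png

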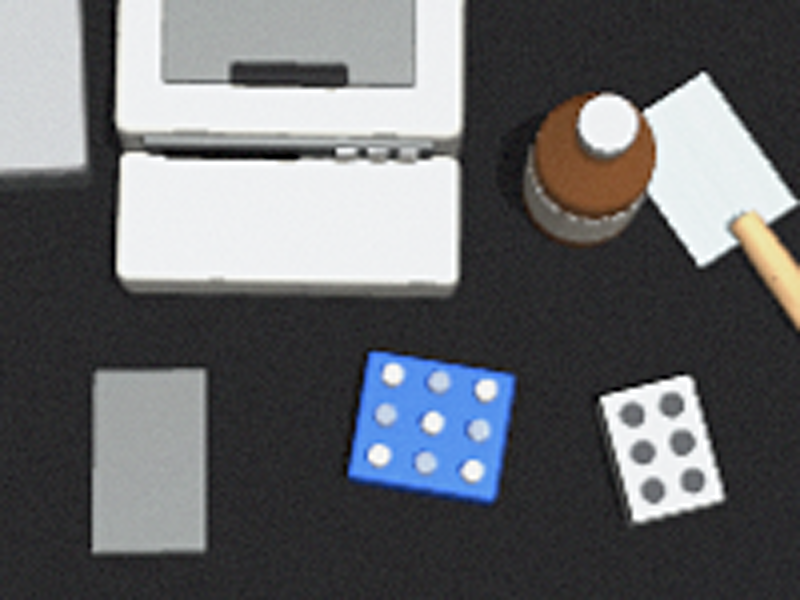

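View pics/crop1.png

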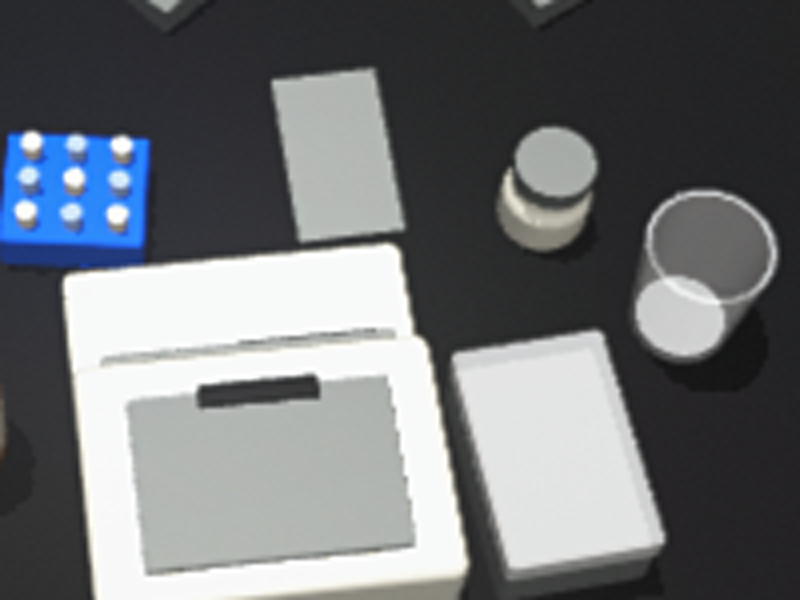

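```bash
cat >> h.py <<'E'
def edge(g,axis,rng,lo,hi,thr):
    """subpixel threshold crossing along axis; axis 'y': for each column in rng, crossing rows lo..hi; returns fitted points"""
    P=[]
    for k in rng:
        v=(g[lo:hi,k] if axis=='y' else g[k,lo:hi]).astype(float)-thr
        i=np.where(v[:-1]*v[1:]<=0)[0]
        if len(i)==0: continue
        i=i[0] ; s=lo+i+v[i]/(v[i]-v[i+1])
        P.append((k,s) if axis=='y' else (s,k))
    return np.array(P,float)
def wline(n,P,z):
    W=np.array([ray(n,p,z)[:2] for p in P])
    vx,vy,x,y=cv2.fitLine(W.astype(np.float32),cv2.DIST_HUBER,0,0.001,0.001).ravel()
    return W.mean(0).round(4),round(float(np.degrees(np.arctan2(vy,vx))),2),len(W)
E
python3 - <<'E'
from h import *
g=cv2.cvtColor(cv2.imread("pics/top0.png"),cv2.COLOR_BGR2GRAY)
print(g[195:208,300],g[185,262:275],g[185,350:360], g[160:172,300])
print("front",wline("top",edge(g,'y',range(278,346),190,206,215),.066))
print("left",wline("top",edge(g,'x',range(174,194),262,275,140),.066))
print("right",wline("top",edge(g,'x',range(174,194),350,362,140),.066))
print("Wtip",wline("top",edge(g,'y',range(267,288),212,230,100),.003))
print("Wheel",wline("top",edge(g,'y',range(267,288),260,275,100),.016))
print("Wl",wline("top",edge(g,'x',range(228,262),255,270,100),.0095))
print("Wr",wline("top",edge(g,'x',range(228,262),285,300,100),.0095))
g=cv2.cvtColor(cv2.imread("pics/scene0.png"),cv2.COLOR_BGR2GRAY)
print(g[225,332:350],g[225,362:376],g[200:216,352],g[245:256,360])
print("Swtip",wline("scene",edge(g,'y',range(348,366),243,252,100),.003))
print("Swheel",wline("scene",edge(g,'y',range(343,361),200,216,100),.016))
print("Swl",wline("scene",edge(g,'x',range(215,240),358,376,100),.0095))
print("Swr",wline("scene",edge(g,'x',range(215,240),332,350,100),.0095))
print("Sfront",wline("scene",edge(g,'y',range(295,365),251,262,140),.066))
E
```

```text
[240 240 240 243 240 164 110 109  61  41  38  38  39] [ 35  38  38  45  45  36  18 161 239 242 241 241 239] [241 241 242 248 182  71  30  45  43  41] [240 242 242 172 161 181 102  41  10  34 241 246]
front (array([0.6097, 0.0358]), -89.97, 68)
left (array([0.6425, 0.1252]), -1.3, 20)
right (array([ 0.6451, -0.0534]), -0.09, 20)
Wtip (array([0.5711, 0.1118]), -88.15, 21)
Wheel (array([0.4706, 0.1084]), -88.37, 21)
Wl (array([0.5208, 0.1408]), 0.94, 34)
Wr (array([0.5216, 0.0798]), 1.17, 34)
[ 47  48  47  47  46  45  44  52 113 177 185 183 184 183 183 182 183 182] [181 180 182 184 180  87  43  43  43  43  43  43  43  43] [ 42  41  41  41  41  42  40  52 120 180 181 181 180 180 180 181] [185 186 183 131  52  59 162 255 251 249 249]
Swtip (array([0.573 , 0.1106]), -88.08, 18)
Swheel (array([0.4716, 0.1135]), -88.39, 18)
Swl (array([0.5228, 0.1424]), 0.09, 25)
Swr (array([0.5162, 0.0811]), 0.42, 25)
Sfront (array([0.6118, 0.037 ]), 89.81, 65)
```

```bash
cat >> h.py <<'E'
from scipy.spatial.transform import Rotation as Ro
def tool():
    s=env.get_state();w,x,y,z=s["orientation"];return s,Ro.from_quat([x,y,z,w]).as_matrix()
def to(p):
    s,R=tool();d=np.array(p)-s["tcp_pos"]
    print("t",round(s["clock"],2),"tcp",s["tcp_pos"].round(4),"F",s["wrist_force"].round(2),"gap",round(s["finger_gap"],4),"shift mm",(R.T@d*1000).round(1),"xaxis",R[:,0].round(3),"zaxis",R[:,2].round(3),"spin to x-fwd",round(float(np.degrees(np.arctan2(R[0,2],R[0,0]))),1))
E
python3 - <<'E'
from h import *
s,R=tool();print(R.round(3)); to([.631,.106,.1])
print(Ro.from_matrix(R).as_euler('xyz'))
E
```

```text
[[ 0.952 -0.001  0.306]
 [-0.306 -0.001  0.952]
 [-0.    -1.    -0.002]]
t 0.1 tcp [0.1756 0.547  0.2305] F [-0.69 -0.12  0.22] gap 0.0853 shift mm [ 568.4  130.8 -280.5] xaxis [ 0.952 -0.306 -0.   ] zaxis [ 0.306  0.952 -0.002] spin to x-fwd 17.8
[-1.57242603e+00  2.30709986e-04 -3.10780056e-01]
```

```bash
python3 -m inch '[[[50,0,-25,-3],[95,5,-47,-6],[140,10,-70,-10],[185,20,-92,-14],[230,30,-114,-17.8],[275,40,-136,-17.8],[320,50,-158,-17.8],[365,60,-180,-17.8],[410,60,-203,-17.8],[440,60,-217,-17.8]]]' 0 20; python3 -c "
from h import *
to([.631,.106,.1])"
```

```text
clock: 1.1
tcp_pos: [0.5291, 0.2042, 0.1703]
orientation: [-0.707, 0.707, -0.001, -0.0]
wrist_force: [-0.0, 0.8, 0.3]
finger_gap: -0.0004
t 1.1 tcp [0.5291 0.2042 0.1703] F [-0.02  0.8   0.26] gap -0.0004 shift mm [102.1  70.2 -98.1] xaxis [ 1.    -0.001 -0.002] zaxis [ 0.001  1.    -0.   ] spin to x-fwd 0.0
```

```bash
python3 -m inch '[[[30,10,-30,0],[60,25,-60,0],[90,45,-86,0],[101,60,-97,0],[102,75,-98,0],[102,87,-98,0],[102,92,-98,0],[102,92,-98,0],[102,92,-98,0]]]'; python3 -c "
from h import *
to([.631,.106,.066])
import cv2
for n in ('scene','wrist'): cv2.imwrite('pics/%s1.png'%n,env.read_camera(n))"
```

```text
clock: 2.0
tcp_pos: [0.6303, 0.1091, 0.08]
orientation: [0.707, -0.707, -0.001, 0.0]
wrist_force: [0.0, -0.7, -0.1]
finger_gap: 0.0001
t 2.0 tcp [0.6303 0.1091 0.08  ] F [ 0.04 -0.65 -0.1 ] gap 0.0001 shift mm [ 0.7 14.  -3.1] xaxis [1.    0.001 0.001] zaxis [-0.001  1.     0.   ] spin to x-fwd -0.1
```

View pics/wrist1.png

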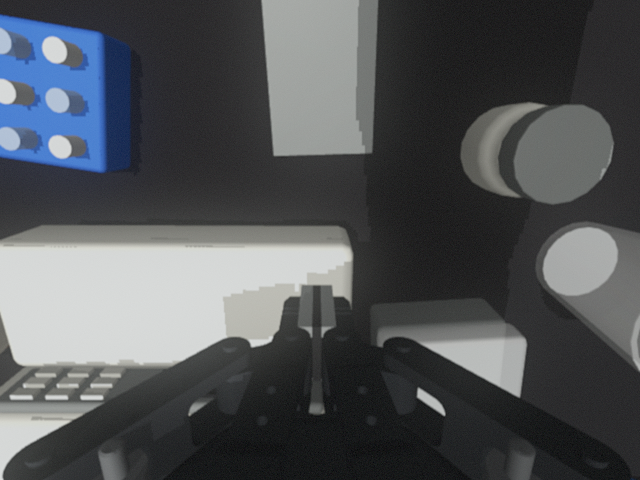

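View pics/scene1.png

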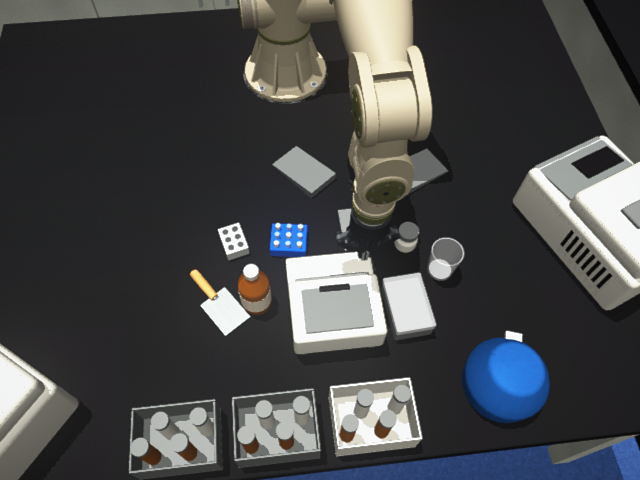

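```bash
python3 -m inch '[[[0,5,-2,0],[1,10,-3,0],[1,12,-3,0],[1,13,-3,0],[1,14,-3,0],[1,15,-3,0]]]'; for i in 1; do :; done
```

```text
clock: 2.7
tcp_pos: [0.6307, 0.1056, 0.065]
orientation: [0.707, -0.707, 0.0, 0.0]
wrist_force: [-4.6, 0.4, 9.4]
finger_gap: 0.0001
```

```bash
python3 -m inch '[[[0,0.7,0,0],[0,1.5,0,0],[0,1.5,0,0]]]'
```

```text
clock: 3.0
tcp_pos: [0.6302, 0.1062, 0.0638]
orientation: [0.708, -0.707, 0.0, 0.001]
wrist_force: [-5.8, 2.4, 9.7]
finger_gap: -0.0002
```

```bash
python3 -m inch '[[[0,0.7,0,0],[0,1.5,0,0],[0,1.5,0,0]]]'
```

```text
clock: 3.3
tcp_pos: [0.63, 0.1066, 0.0625]
orientation: [0.708, -0.706, 0.0, 0.001]
wrist_force: [-6.0, 3.9, 10.7]
finger_gap: -0.0
```

```bash
python3 -m inch '[[[-0.7,0.4,0.7,0],[-1.4,0.8,1.5,0],[-1.6,1.2,1.8,0],[-1.8,1.5,2,0]]]'
```

```text
clock: 3.7
tcp_pos: [0.6292, 0.1076, 0.0609]
orientation: [0.707, -0.707, -0.0, 0.0]
wrist_force: [-4.1, 0.4, 6.6]
finger_gap: 0.0001
```

```bash
python3 -m inch '[[[-0.3,0.6,0.3,0],[-0.5,1.2,0.6,0],[-0.5,1.2,0.6,0]]]'
```

```text
clock: 4.0
tcp_pos: [0.6289, 0.108, 0.0601]
orientation: [-0.707, 0.707, 0.0, 0.0]
wrist_force: [-3.9, -0.0, 8.8]
finger_gap: 0.0005
```

```bash
python3 -m inch '[[[-0.6,0.6,0.3,0],[-1,1.2,0.6,0],[-1,1.2,0.6,0]]]'; python3 - <<'E'
from h import *
cv2.imwrite("pics/scene2.png",cv2.resize(env.read_camera("scene")[200:320,270:430],(800,600)))
cv2.imwrite("pics/top2.png",cv2.resize(env.read_camera("top")[130:280,240:440],(800,600)))
E
```

```text
clock: 4.3
tcp_pos: [0.6289, 0.1081, 0.0599]
orientation: [-0.707, 0.707, 0.001, 0.001]
wrist_force: [-3.6, -1.9, 12.6]
finger_gap: 0.0001
```

```bash
python3 -m inch '[[[-0.3,0.6,0.2,0],[-0.5,1,0.4,0],[-0.5,1,0.4,0]]]'
```

```text
clock: 4.7
tcp_pos: [0.6289, 0.1081, 0.0598]
orientation: [-0.707, 0.708, 0.001, 0.002]
wrist_force: [-5.2, -2.2, 16.0]
finger_gap: 0.0002
```

View pics/scene2.png

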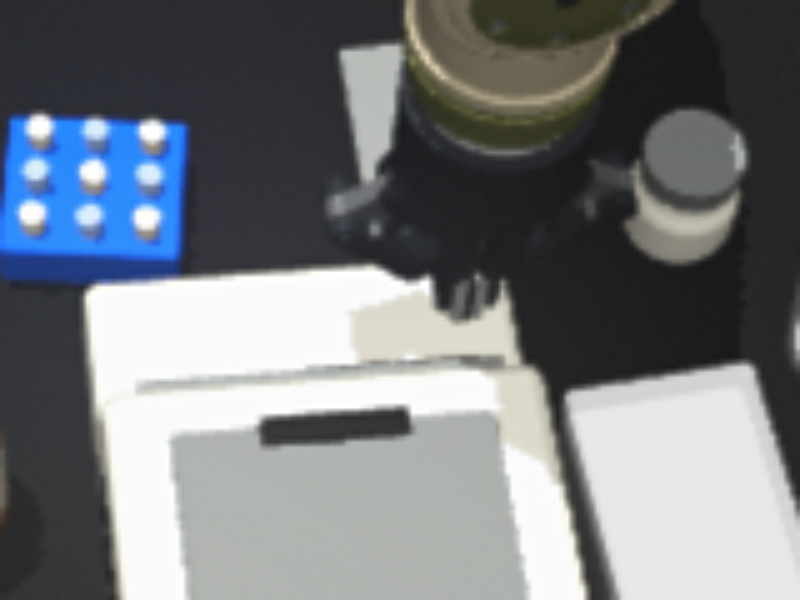

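```bash
python3 -m inch '[[[0.5,-2,-0.4,0],[1,-4,-1,0],[1.5,-5.5,-1.5,0],[2,-7,-2,0],[2.5,-8.5,-2.5,0],[2.5,-10,-2.5,0],[2.5,-12,-2.5,0],[2.5,-20,-2.5,0],[2.5,-35,-2.5,0],[2.5,-60,-2.5,0]]]'
```

```text
clock: 5.7
tcp_pos: [0.6282, 0.1067, 0.115]
orientation: [0.707, -0.707, 0.002, 0.002]
wrist_force: [0.5, 0.6, 0.3]
finger_gap: -0.0001
```

```bash
python3 -m inch '[[[-40,0,0.5,0],[-85,0,1,0],[-130,0,1,0],[-165,0,1.5,0],[-185,10,2,0],[-188,30,2,0],[-188,55,2,0],[-188,75,2,0],[-188,75,2,0]]]'; python3 - <<'E'
from h import *
to([.445,.109,.007])
for n in("top","scene","wrist"): cv2.imwrite(f"pics/{n}3.png",env.read_camera(n))
g=cv2.imread("pics/top3.png",0)
print("front",wline("top",edge(g,'y',range(278,346),190,206,215),.066))
print("right",wline("top",edge(g,'x',range(174,194),350,362,140),.066))
print("Wtip",wline("top",edge(g,'y',range(267,288),212,230,100),.003))
E
```

```text
clock: 6.6
tcp_pos: [0.4394, 0.1086, 0.0394]
orientation: [0.707, -0.707, 0.002, 0.002]
wrist_force: [-0.9, 0.2, 0.7]
finger_gap: 0.0
t 6.6 tcp [0.4394 0.1086 0.0394] F [-0.93  0.23  0.68] gap 0.0 shift mm [ 5.8 32.4  0.4] xaxis [ 1.     0.    -0.005] zaxis [-0.  1.  0.] spin to x-fwd -0.0
front (array([0.6098, 0.0358]), -89.97, 68)
right (array([ 0.6451, -0.0534]), -0.01, 20)
Wtip (array([0.5709, 0.1117]), -87.83, 21)
```

View pics/top3.png

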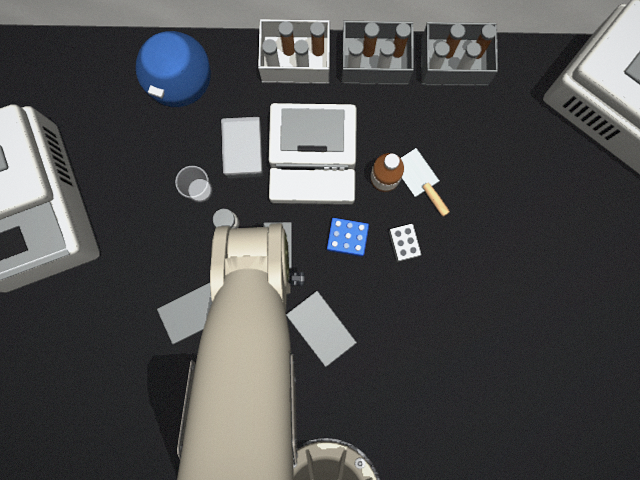

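View pics/wrist3.png

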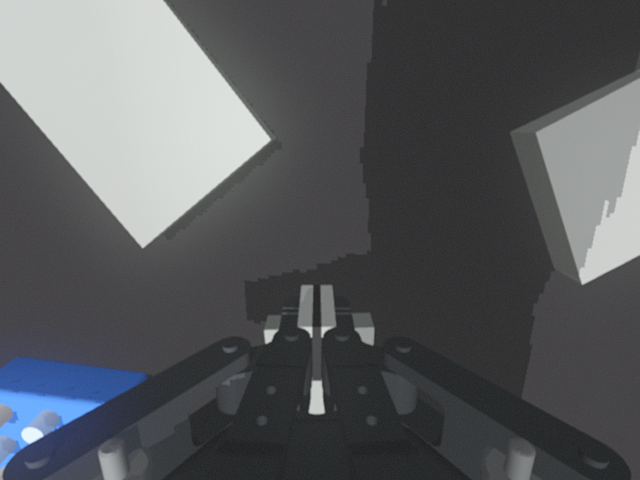

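```bash
python3 -m inch '[[[2,10,1,0],[4,20,1,0],[5,28,1,0],[5,34,1,0],[5,34,1,0],[5,34,1,0]]]' 25; python3 - <<'E'
from h import *
to([.445,.109,.006])
cv2.imwrite("pics/wrist4.png",env.read_camera("wrist"))
E
```

```text
clock: 7.35
tcp_pos: [0.4468, 0.1094, 0.0071]
orientation: [0.707, -0.707, 0.0, 0.0]
wrist_force: [-0.5, -0.2, 0.2]
finger_gap: 0.0252
t 7.35 tcp [0.4468 0.1094 0.0071] F [-0.46 -0.24  0.18] gap 0.0252 shift mm [-1.8  1.1 -0.4] xaxis [ 1.    -0.    -0.001] zaxis [0. 1. 0.] spin to x-fwd 0.0
```

View pics/wrist4.png

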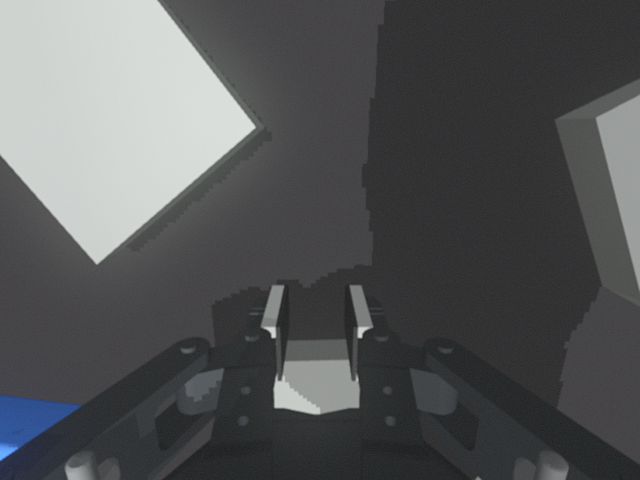

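```bash
python3 -m inch '[[[5,0,0,0],[11,0,0,0],[18,0,-0.5,0],[26,0,-0.5,0],[34,0,-0.5,0],[42,0,-0.5,0],[50,0,-0.5,0],[57,0,-0.5,0],[61,0,-0.5,0],[63,0,-0.5,0]]]'; python3 - <<'E'
from h import *
to([.525,.109,.007])
cv2.imwrite("pics/wrist5.png",env.read_camera("wrist"))
E
```

```text
clock: 8.4
tcp_pos: [0.5106, 0.1089, 0.0073]
orientation: [0.707, -0.707, 0.0, -0.0]
wrist_force: [-0.3, 0.7, -0.1]
finger_gap: 0.025
t 8.4 tcp [0.5106 0.1089 0.0073] F [-0.34  0.68 -0.09] gap 0.025 shift mm [14.4  0.3  0.1] xaxis [ 1. -0.  0.] zaxis [0. 1. 0.] spin to x-fwd 0.0
```

```bash
python3 -m inch '[[[2,0,0,0],[4,0,0,0],[6,0,0,0],[8,0,0,0],[9,0,0,0]]]'
```

```text
clock: 8.95
tcp_pos: [0.5194, 0.109, 0.0074]
orientation: [0.707, -0.707, -0.0, -0.0]
wrist_force: [-0.1, -0.0, 1.5]
finger_gap: 0.0253
```

View pics/wrist5.png

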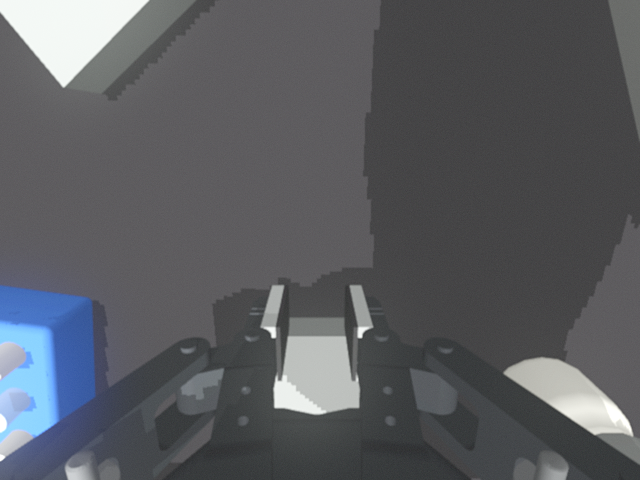

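```bash
python3 -m inch '[[[2,0,0,0],[4,0,0,0],[4,0,0,0]]]'
```

```text
clock: 9.25
tcp_pos: [0.5236, 0.1089, 0.0075]
orientation: [0.707, -0.707, -0.0, -0.0]
wrist_force: [-0.1, -0.4, -0.6]
finger_gap: 0.025
```

```bash
python3 -m inch '[[[2,0,0,0],[3,0,0,0],[3,0,0,0]]]'
```

```text
clock: 9.55
tcp_pos: [0.5264, 0.1089, 0.0074]
orientation: [0.707, -0.707, -0.0, -0.0]
wrist_force: [-0.2, -0.2, -0.1]
finger_gap: 0.0248
```

```bash
python3 -m inch '[[[2,0,0,0],[3,0,0,0],[3,0,0,0]]]'
```

```text
clock: 9.85
tcp_pos: [0.5294, 0.1089, 0.0074]
orientation: [0.707, -0.707, -0.0, -0.0]
wrist_force: [0.9, -0.4, -0.7]
finger_gap: 0.025
```

```bash
python3 - <<'E'
from h import *
cv2.imwrite("pics/scene6.png",cv2.resize(env.read_camera("scene")[190:310,300:460],(800,600)))
cv2.imwrite("pics/top6.png",cv2.resize(env.read_camera("top")[150:285,230:410],(800,600)))
E
```

```text
(no output)
```

View pics/scene6.png

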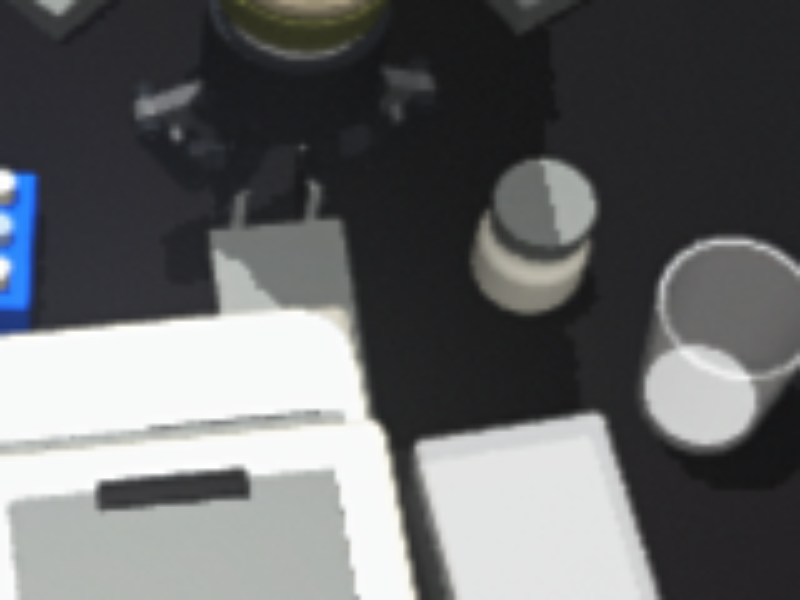

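View pics/top6.png

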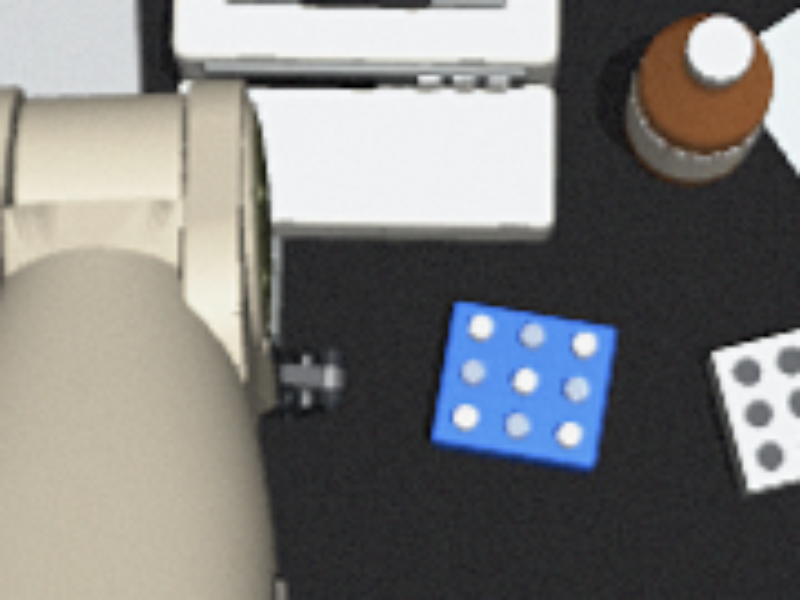

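```bash
python3 -c "
from h import *
print(ray('scene',(355,235.2),.016))"; python3 -m inch '[[[1,0,0,0],[2,0,0,0],[2,0,0,0]]]'
```

```text
[0.54499536 0.11046599 0.016     ]
clock: 10.25
tcp_pos: [0.5313, 0.1089, 0.0074]
orientation: [0.707, -0.707, -0.0, -0.0]
wrist_force: [-0.1, 0.3, -0.6]
finger_gap: 0.0251
```

```bash
python3 -m inch '[[[1,0,0,0],[2,0,0,0],[2,0,0,0]]]'
```

```text
clock: 10.55
tcp_pos: [0.5333, 0.1089, 0.0074]
orientation: [0.707, -0.707, -0.0, -0.0]
wrist_force: [-0.0, -0.2, -0.3]
finger_gap: 0.0251
```

```bash
python3 -m inch '[[[1,0,0,0],[2,0,0,0],[2,0,0,0]]]'
```

```text
clock: 10.85
tcp_pos: [0.5354, 0.109, 0.0074]
orientation: [0.707, -0.707, -0.0, -0.0]
wrist_force: [-0.3, 0.6, 0.1]
finger_gap: 0.0253
```

```bash
python3 -m inch '[[[1,0,0,0],[2,0,0,0],[2,0,0,0]]]'
```

```text
clock: 11.15
tcp_pos: [0.537, 0.1089, 0.0074]
orientation: [0.707, -0.707, 0.0, 0.0]
wrist_force: [-1.7, -1.1, 0.2]
finger_gap: 0.0249
```

```bash
python3 -m inch '[[[1,0,0,0],[2,0,0,0],[2,0,0,0]]]'
```

```text
clock: 11.45
tcp_pos: [0.5381, 0.1089, 0.0072]
orientation: [0.707, -0.707, 0.001, 0.001]
wrist_force: [-4.6, -0.3, 3.5]
finger_gap: 0.0255
```

```bash
python3 -m inch '[[[1,0,0,0],[2,0,0,0],[2,0,0,0]]]'
```

```text
clock: 11.75
tcp_pos: [0.5387, 0.109, 0.007]
orientation: [-0.707, 0.707, -0.001, -0.002]
wrist_force: [-7.7, -0.9, 5.8]
finger_gap: 0.0251
```

```bash
python3 -m inch '[[[0.8,0,0,0],[1.5,0,0,0],[1.5,0,0,0]]]'; python3 - <<'E'
from h import *
g=env.read_camera("scene");cv2.imwrite("pics/scene7.png",cv2.resize(g[190:310,300:460],(800,600)))
E
```

```text
clock: 12.05
tcp_pos: [0.5391, 0.109, 0.0068]
orientation: [-0.707, 0.707, -0.002, -0.002]
wrist_force: [-9.4, -0.1, 7.1]
finger_gap: 0.0248
```

View pics/scene7.png

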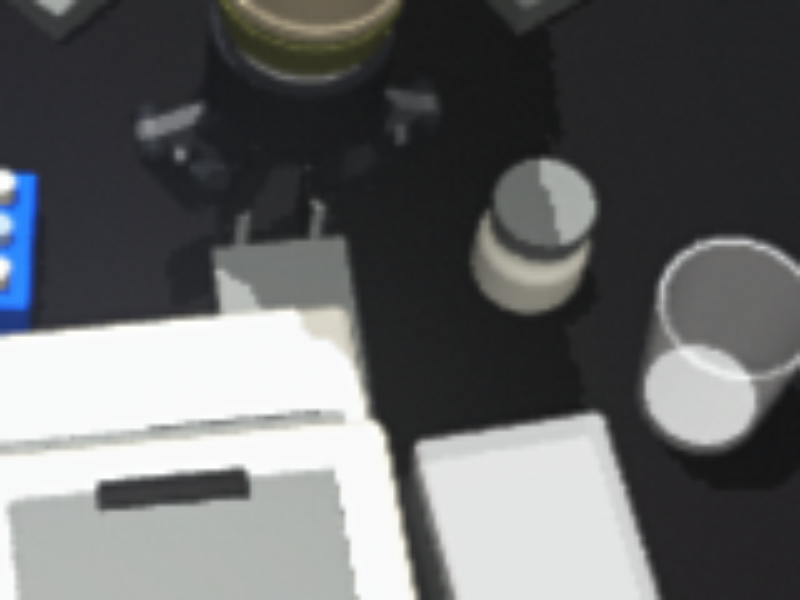

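```bash
python3 -m inch '[[[0.8,0,0,0],[1.5,0,0,0],[1.5,0,0,0]]]'
```

```text
clock: 12.4
tcp_pos: [0.5395, 0.109, 0.0066]
orientation: [-0.707, 0.707, -0.003, -0.003]
wrist_force: [-13.2, -0.3, 8.5]
finger_gap: 0.0254
```

```bash
python3 -m inch '[[[0.8,0,0,0],[1.5,0,0,0],[1.5,0,0,0]]]'
```

```text
clock: 12.7
tcp_pos: [0.5399, 0.109, 0.0064]
orientation: [-0.707, 0.707, -0.003, -0.004]
wrist_force: [-14.9, -0.5, 10.7]
finger_gap: 0.0251
```

```bash
python3 -m inch '[[[0.8,-0.7,0,0],[1.5,-1.5,0,0],[1.5,-1.5,0,0]]]'
```

```text
clock: 13.0
tcp_pos: [0.5425, 0.1092, 0.007]
orientation: [0.707, -0.707, 0.003, 0.003]
wrist_force: [-8.6, 1.0, -2.3]
finger_gap: 0.0248
```

```bash
python3 -m inch '[[[0.8,-0.3,0,0],[1.5,-0.6,0,0],[1.5,-0.6,0,0]]]'; python3 - <<'E'
from h import *
print(env.get_state()["wrist_force"].round(2))
g=env.read_camera("scene");cv2.imwrite("pics/scene8.png",cv2.resize(g[190:310,300:460],(800,600)))
E
```

```text
clock: 13.3
tcp_pos: [0.5438, 0.1093, 0.0072]
orientation: [0.707, -0.707, 0.003, 0.003]
wrist_force: [-8.9, 0.6, -3.1]
finger_gap: 0.0246
[-8.86  0.61 -3.12]
```

View pics/scene8.png

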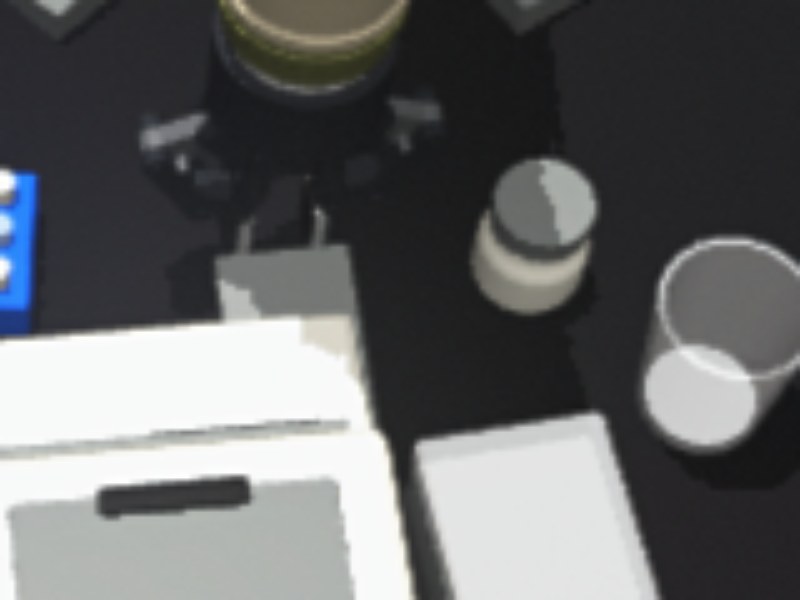

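```bash
python3 - <<'E'
from h import *
a=cv2.imread("pics/scene3.png",0); b=env.read_camera("scene");cv2.imwrite("pics/scene9.png",b);b=cv2.cvtColor(b,cv2.COLOR_BGR2GRAY)
t=env.read_camera("top");cv2.imwrite("pics/top9.png",t);t=cv2.cvtColor(t,cv2.COLOR_BGR2GRAY);t0=cv2.imread("pics/top0.png",0)
for nm,g in(("pre",a),("now",b)):
    e=edge(g,'y',range(292,335),246,266,140); print(nm,"S frontR",wline("scene",e,.066))
    e=edge(g,'y',range(300,370),335,365,140)
    print(" S rear",wline("scene",e,.111))
    print(" S left side",wline("scene",edge(g,'x',range(300,335),378,395,140),.111), "right",wline("scene",edge(g,'x',range(300,335),280,300,140),.111))
for nm,g in(("pre",t0),("now",t)):
    print(nm,"T front",wline("top",edge(g,'y',range(310,346),190,206,215),.066),"rear",wline("top",edge(g,'y',range(280,346),96,112,140),.111),
    "right",wline("top",edge(g,'x',range(110,155),348,364,140),.111),"left",wline("top",edge(g,'x',range(110,155),262,278,140),.111))
print(env.get_state()["wrist_force"].round(2))
E
```

```text
pre S frontR (array([0.6106, 0.0074]), 89.86, 43)
 S rear (array([0.8166, 0.0236]), 89.86, 70)
 S left side (array([0.7814, 0.1232]), -0.48, 35) right (array([ 0.7621, -0.0527]), -0.09, 35)
now S frontR (array([0.613 , 0.0071]), 89.13, 43)
 S rear (array([0.8195, 0.0232]), 88.9, 70)
 S left side (array([0.7813, 0.1225]), -1.08, 35) right (array([ 0.762 , -0.0533]), -1.04, 35)
pre T front (array([0.6097, 0.0024]), 89.62, 36) rear (array([0.8018, 0.0359]), -89.81, 66) right (array([ 0.7424, -0.0529]), -0.23, 45) left (array([0.7398, 0.1234]), -0.21, 45)
now T front (array([0.6123, 0.0025]), 89.49, 36) rear (array([0.8048, 0.036 ]), 89.41, 66) right (array([ 0.7425, -0.0536]), -0.91, 45) left (array([0.7398, 0.1229]), -0.86, 45)
[-8.41  0.96 -2.38]
```

```bash
python3 -m inch '[[[-3,0,0,0],[-7,0,0,0],[-14,0,0,0],[-25,0,0,0],[-30,-8,0,0],[-30,-30,0,0],[-30,-60,0,0],[-30,-90,0,0],[-30,-110,0,0],[-40,-115,0,0]]]'; python3 - <<'E'
from h import *
g=env.read_camera("scene");cv2.imwrite("pics/scene10.png",g[190:310,300:460].repeat(5,0).repeat(5,1))
to([.634,.1065,.066])
E
```

```text
clock: 14.45
tcp_pos: [0.5112, 0.109, 0.128]
orientation: [0.707, -0.707, -0.002, -0.003]
wrist_force: [0.3, -0.5, -0.0]
finger_gap: 0.025
t 14.5 tcp [0.5079 0.1091 0.1269] F [-2.61  0.13  0.16] gap 0.0249 shift mm [125.9  61.3  -2.6] xaxis [1.    0.    0.003] zaxis [-0.  1.  0.] spin to x-fwd -0.0
```

View pics/scene10.png

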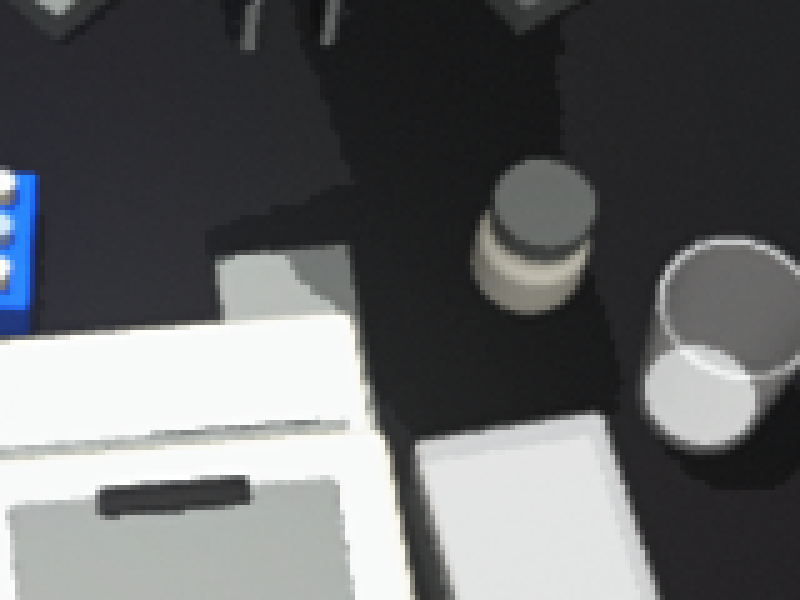

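```bash
python3 -m inch '[[[30,0,0,0],[70,0,-1,0],[105,5,-2,0],[122,20,-2.5,0],[126,35,-2.5,0],[126,45,-2.5,0],[126,50,-2.5,0],[126,50,-2.5,0]]]' 0; python3 - <<'E'
from h import *
to([.634,.1065,.066])
g=cv2.imread("pics/scene10.png",0)[::5,::5]
G=np.zeros((480,640),np.uint8);G[190:310,300:460]=g
P=edge(G,'y',range(346,368),230,246,100);print(wline("scene",P,.016))
print("frontL",wline("scene",edge(G,'y',range(320,366),249,262,200),.066))
E
```

```text
clock: 15.3
tcp_pos: [0.6324, 0.1065, 0.0733]
orientation: [-0.707, 0.707, -0.001, -0.001]
wrist_force: [0.0, 0.0, 0.8]
finger_gap: 0.0003
t 15.3 tcp [0.6324 0.1065 0.0733] F [0.03 0.04 0.81] gap 0.0003 shift mm [ 1.6  7.3 -0. ] xaxis [ 1.     0.    -0.003] zaxis [-0.  1. -0.] spin to x-fwd -0.0
(array([0.5572, 0.112 ]), 86.92, 22)
frontL (array([0.6157, 0.0694]), -89.38, 46)
```

```bash
python3 -m inch '[[[1,3,0,0],[1.5,5,0,0],[1.5,6,0,0],[1.5,7,0,0],[1.5,7,0,0]]]'
```

```text
clock: 15.8
tcp_pos: [0.6361, 0.1064, 0.0676]
orientation: [0.707, -0.707, -0.0, -0.0]
wrist_force: [-0.0, 0.2, -0.3]
finger_gap: -0.0002
```

```bash
python3 -m inch '[[[0,0.5,0,0],[0,1,0,0],[0,1,0,0]]]'
```

```text
clock: 16.1
tcp_pos: [0.6361, 0.1064, 0.0664]
orientation: [0.707, -0.707, 0.0, -0.0]
wrist_force: [-0.4, 0.1, -0.1]
finger_gap: 0.0003
```

```bash
python3 -m inch '[[[0,0.5,0,0],[0,1,0,0],[0,1,0,0]]]'
```

```text
clock: 16.4
tcp_pos: [0.6362, 0.1064, 0.0661]
orientation: [0.707, -0.707, -0.0, -0.0]
wrist_force: [-2.4, -0.1, 4.2]
finger_gap: -0.0002
```

```bash
python3 -m inch '[[[0,0.5,0,0],[0,1,0,0],[0,1,0,0]]]'
```

```text
clock: 16.7
tcp_pos: [0.6362, 0.1064, 0.066]
orientation: [-0.707, 0.707, 0.0, 0.0]
wrist_force: [-3.9, 0.5, 9.7]
finger_gap: -0.0001
```

```bash
python3 -m inch '[[[0,0.5,0,0],[-0.3,0.8,0,0],[-0.3,0.8,0,0]]]'
```

```text
clock: 17.0
tcp_pos: [0.6362, 0.1064, 0.066]
orientation: [0.707, -0.707, -0.001, -0.001]
wrist_force: [-5.1, -0.0, 13.3]
finger_gap: -0.0002
```

```bash
python3 -m inch '[[[0,0,0,0],[0,0,0,0],[-0.3,-2,0,0],[-0.3,-4,0,0],[-0.3,-10,0,0],[-0.3,-25,0,0],[-10,-50,0,0],[-40,-80,0,0],[-80,-110,0,0],[-120,-120,0,0]]]'; python3 - <<'E'
from h import *
b=env.read_camera("scene");cv2.imwrite("pics/scene11.png",b[190:310,300:460].repeat(5,0).repeat(5,1))
t=env.read_camera("top");cv2.imwrite("pics/top11.png",t)
b=cv2.cvtColor(b,cv2.COLOR_BGR2GRAY);t=cv2.cvtColor(t,cv2.COLOR_BGR2GRAY)
print(wline("scene",edge(b,'y',range(346,368),230,246,100),.016))
print("S front",wline("scene",edge(b,'y',range(320,366),249,262,200),.066),"frontR",wline("scene",edge(b,'y',range(292,335),246,266,140),.066),"rear",wline("scene",edge(b,'y',range(300,370),335,365,140),.111))
print("T front",wline("top",edge(t,'y',range(310,346),190,206,215),.066),"rear",wline("top",edge(t,'y',range(280,346),96,112,140),.111),"right",wline("top",edge(t,'x',range(110,155),348,364,140),.111))
to([0.6,.1,.2])
E
```

```text
clock: 18.0
tcp_pos: [0.5165, 0.1064, 0.1867]
orientation: [0.707, -0.707, -0.002, -0.002]
wrist_force: [0.5, -0.0, 0.5]
finger_gap: -0.0002
(array([0.5578, 0.1119]), 89.54, 22)
S front (array([0.6157, 0.0694]), -89.45, 46) frontR (array([0.6131, 0.0071]), 89.15, 43) rear (array([0.8194, 0.0232]), 89.05, 70)
T front (array([0.6122, 0.0025]), 89.61, 36) rear (array([0.8047, 0.036 ]), 89.4, 66) right (array([ 0.7425, -0.0536]), -0.92, 45)
t 18.1 tcp [0.5117 0.1068 0.1857] F [ 0.86  0.03 -0.24] gap -0.0001 shift mm [ 88.3 -14.3  -6.8] xaxis [ 1.     0.001 -0.001] zaxis [-0.001  1.     0.   ] spin to x-fwd -0.0
```

View pics/scene11.png

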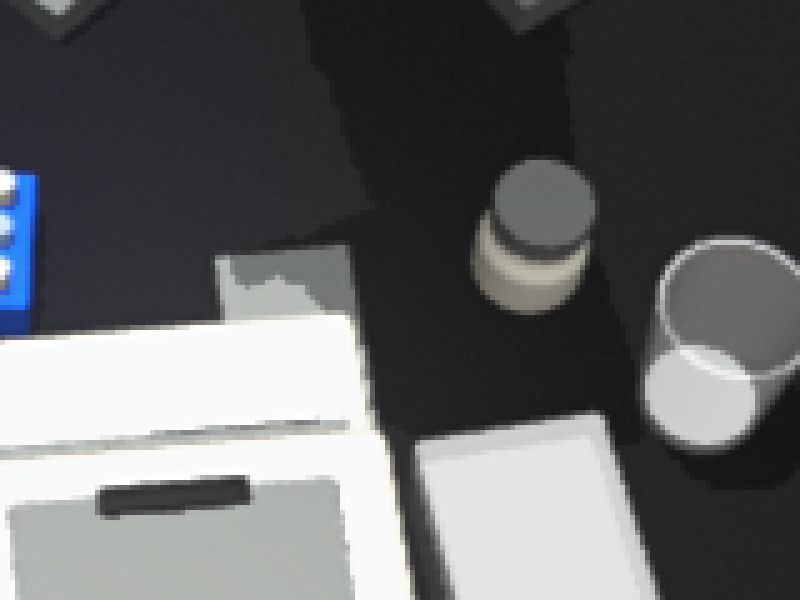

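View pics/top11.png

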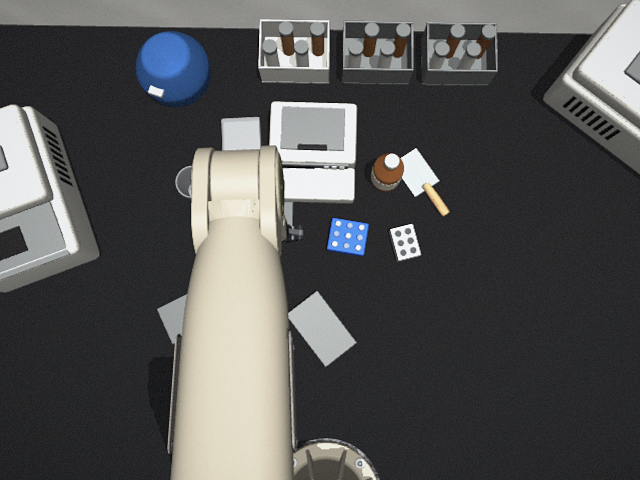

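```bash
python3 -c "
from workcell import env
print(env.hand_in())"
```

```text
the job is handed in; nothing more can be done
None
```

I did the job in the order asked and handed it in at about 18 s. The instrument no longer rocks and the wedge is under the foot, but the instrument was pushed about 3 mm back along the way.

- **First press:** The corner sank about 6 mm and stopped firmly on the screw foot. It took 7–11 N, more than the 2–4 N you gave, because the fingertips dragged sideways on the tipping top. The last push at the bottom reached about 16 N. I then let it go.
- **Wedge:** I pushed the grey wedge from its heel with the fingertips. It met the foot where the wedge is about 7–7.5 mm thick, and the push peaked at about 15 N. That push is what slid the instrument back about 3 mm and turned it about 0.8°. I stopped there and backed off, and the wedge stayed in place.
- **Proof press:** At about 10 N, rising to 13 N, the corner held at 66.0 mm. It gave only about 0.2 mm after contact, against about 6 mm before.
- **Last pictures:** Instrument edges and wedge heel are within about 0.6 mm of where they were before the proof press. The bystanders in view look unmoved, and the arm is clear.

**Not directly checked:** I had no view of the tilt itself. "Level" rests on the 66 mm corner height and my estimate that the wedge went only 2–3 mm past first contact, which is about 0.3–0.4 mm of lift. The foot clearances from the press (about 6 mm) and from the wedge (7–7.5 mm) differ; the finger pads resting on the tilted top probably explain most of that.

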